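# Snap both spring clips shut on the bottle steriliser

## Task

The bottle steriliser is loaded and its lid is on, but the spring clips at the two ends of the lid still stand open. With your fingertips press each clip over and down, past its centre, until it snaps shut against the end of the box. Lift nothing, do not shove or tip the box out of its place, and leave the bottle, cup, scoop and whisk as they stand.

Things in the scene. Friction and masses are not known exactly. Their poses are not given: they have to be found in the camera images.
- steriliser: Microwave bottle steriliser, loose on the counter, 1.2 to 1.6 kg loaded; slides if pushed sideways with 6 N or more. White tub, pale grey lid (seated, does not come off). Origin: centre of the underside; x across (182 mm over the rim), y along (262 mm), z up. Rim at 78 to 86 mm height, lid edge to 102, lid top 120, bail handle along y on its middle to 144. A clip at each end.
- clip_left (a joint): Spring clip at the box's +y end (robot's left). Value in rad: 0 open, lever pointing out and up, 35 degrees above level; turns out and down, level at 0.61; 2.18 shut, hanging down along the box's end. A spring drives it from dead centre at 1.05 (25 degrees below level) to the nearer stop: 0.1 N m (3 N at the tab) when open, fading to none at 1.05. Past 1.2 it snaps shut by itself within a second.
- clip_right (a joint): The same clip at the box's -y end (robot's right), same joint values: 0 open, 1.05 dead centre, 2.18 shut.
- clip_left_hinge (a point): Middle of clip_left's hinge line, fixed to the box: 137 mm from its centre along its +y, 100 mm above the counter, 6 mm outside the rim. The hinge runs along the box's x; axes as the box's. The clip is a grey plastic lever 56 mm wide along the hinge, 4 mm thick, 52 mm long from the hinge, with a flared tab at its end.
- clip_right_hinge (a point): Middle of clip_right's hinge line, fixed to the box: 137 mm from its centre along its -y, 100 mm above the counter. Axes as the box's.
- clip_left_tab (a point): Middle of the upper face of clip_left's thumb tab, 46 mm from the hinge; moves with the clip (open: about 35 mm outside and 30 mm above the hinge; shut: 46 mm below it). Its y axis runs along the lever away from the hinge.
- clip_right_tab (a point): Middle of the upper face of clip_right's thumb tab, as for clip_left.
- bottle: Empty open polypropylene feeding bottle, milky white, 64 mm diameter, 135 mm tall, 60 g, standing. It, the cup and the scoop stand in a row along the far side of the steriliser (its +x side), in any order. Origin: centre of the underside.
- cup: Small orange ceramic cup, 68 mm across, 62 mm tall, standing. Origin: centre of the underside.
- scoop: White plastic measuring scoop, 97 mm long, 26 mm tall, bowl 36 mm across at +x of its origin. Origin: under its middle.
- whisk: Stainless balloon whisk, 270 mm long, head 55 mm across, lying across beyond the steriliser's -y end. Origin: under its middle; the head is to its +x.
There are look-alikes about, which are no part of the job. There is more than one size of the bottle; the one meant has the size given above.

How it is judged (in metres and radians):
At the end, for the whole second after the job is handed in: Both clips are snapped shut (joint above 2.05 of 2.18 rad), the steriliser stands flat and still within 30 mm of where it was, and the bottle, cup, scoop and whisk are upright as they lay within 20 mm of their places (value of joint each of clip_left, clip_right above 2.05 rad and distance of steriliser from where it was at the start of the episode below 0.03 m and angle between steriliser's own z axis and vertical below 0.05 rad and linear speed of steriliser below 0.01 m/s and distance of each of bottle, cup, scoop, whisk from where it was at the start of the episode below 0.02 m and angle between each of bottle, cup, scoop, whisk's own z axis and vertical below 0.2 rad); the robot touches nothing.
It fails at once if the steriliser is lifted or tipped up (height (world z) of steriliser above 0.01 m or angle between steriliser's own z axis and vertical above 0.1 rad).
It fails at once if the steriliser is shoved more than 30 mm from its place (distance of steriliser from where it was at the start of the episode above 0.03 m).
It fails at once if the bottle, cup, scoop or whisk is moved more than 20 mm or lifted (distance of any of bottle, cup, scoop, whisk from where it was at the start of the episode above 0.02 m).
It also fails if it takes over 38 s, if anything falls off the work surface, if the arm or the gripper's body presses on something with over 40 N, if the wrist force passes 120 N, or if a joint passes its speed limit or range.

## Robot

A 7-joint arm with a two-finger parallel gripper is mounted at the origin on the work surface. World frame = base frame: x ahead of the robot, y to its left, z up, the work surface at z = 0. Lengths are in mm, angles in rad, forces in N, time in s.
With the tool pointing down it reaches from about 425 to 875 mm from the base axis. Payload 4.7 kg.
Tool frame: the origin (TCP) lies between the finger pads; the fingertips stand 11 mm ahead of it and the grasp point (between the pads) lies 8 mm behind it; z points along the fingers, y is the line along which they close (so a half turn about z gives the same grasp; the last joint's range is limited). The gripper opens to 87 mm and grips with 3 to 60 N. Pads are 19 mm wide; open, the fingers measure 117 mm over their backs; the gripper's body (75 mm by 190 mm) begins 51 mm behind the grasp point.
Start: joints at [-1.202, 0.321, -0.07, 1.45, 0.023, 1.371, -0.057], TCP at [225.839, 609.525, 233.587] pointing down, gripper open.
Joint ranges: [-2.86, 2.86], [-0.3, 2.09], [-1.38, 1.24], [0.06, 2.45], [-1.56, 4.7], [0.09, 2.05], [-2.69, 2.69]. Speed limits (rad/s): [2.57, 2.57, 3.14, 3.14, 3.14, 3.14, 3.14].

## Interface

Orientations are given as a rotation vector (axis times angle).
In Python, from plant import * gives the robot as it stands.
- The arm moves only by the tool jog_arm, never from a script. Its arguments are lists of equal length, an entry for each row: "translation": the shift along the tool's x, y, z in mm, a list of three; "turn": the turn about the tool's z in rad; "jaw": the finger opening in mm, from 0 to 87. In form: {"translation": [[dx, dy, dz], ...], "turn": [turn, ...], "jaw": [jaw, ...]}. A call has 1 to 5 rows; each row shifts and turns the commanded pose from where the row before left it, along the tool's axes as they then stand; what a row does not reach is not made up. A row lasts 1/8 s, in which the tool goes at most 62.5 mm and 10.7 degrees, less where a joint would pass 70% of its speed; a pose out of reach is approached as far as the arm can. A call with a gripper value outside its range is refused whole. The fingers move at their own pace and stop on an object; the grip force is fixed at half the most. Time passes only in rows, so rows that do not move let the fingers close. It gives the time, the measured TCP pose, the force, the opening and the grip force at its end, in the units of the state.
- state(): the state, without advancing time (a new reading comes with each control period).
- read_camera(name): name is "scene" or "top"; returns a dict with "color" (400x640x3 uint8, blue, green, red), "camera_matrix" (3x3 intrinsics, pixels), "k1" (the pictures are not rectified: a ray, as slopes to the right and down, at radius r is drawn at 1 + k1 r^2 times it, then the intrinsics apply), "rvec" (rotation vector, rad) and "tvec" (3), from world to camera coordinates, as OpenCV has them. Camera axes: x right, y down, z forward; pixel columns grow to the right and rows downward; lengths in mm; the calibration is good to about 2 mm. A picture is of the moment at which its call begins. There is no depth.
- sign_off(): hands the job in; it is judged then, once.
The state is a dict: "time_s": time; "qpos": joint angles; "dq": joint speeds; "joint_efforts": joint torques, N m; "ee_pos": TCP position; "ee_rot": TCP orientation; "wrist_force": force on the tool from outside, world axes, zero at the start; "moment": the same for the moment, N m; "finger_gap": finger opening in mm; "grasp_force": force on a finger pad.
Only numpy, scipy, OpenCV 4.12 (cv2) and the standard library are available. Lean on these libraries where they do the work, as an engineer would, in place of code of your own. Each camera call takes 0.05 s, during which the arm holds its last target. There are 200 camera calls.

## Working session

There is one attempt and no reset: what is moved stays moved. The work goes in short steps, Python scripts to look and compute and a tool call to move; the robot and the scene stay as the last step left them, time stands still between calls to the robot, and variables do not carry over. Pictures are saved under pics/ and viewed, at most 10 in all, crops included, and the job is handed in when it is done.

Besides the shell and the picture viewer there is one more tool, called after "Call:" as name(argument=value, ...) on one line, values as JSON. jog_arm: Moves the arm, as the interface text tells. Its arguments: {"type":"object","properties":{"translation":{"type":"array","items":{"type":"array","items":{"type":"number"}}},"turn":{"type":"array","items":{"type":"number"}},"jaw":{"type":"array","items":{"type":"number"}}},"required":["translation","turn","jaw"]}

```bash
mkdir -p pics; python3 - <<'E'
from plant import *
import cv2
for n in("scene","top"):
    r=read_camera(n); cv2.imwrite(f"pics/{n}0.png",r["color"]); print(n,r["camera_matrix"],r["k1"],r["rvec"],r["tvec"])
s=state();print(s["time_s"],s["ee_pos"],s["ee_rot"],s["wrist_force"])
E
```

```text
scene [[509.73267231   0.         318.88442456]
 [  0.         509.73267231 204.52605446]
 [  0.           0.           1.        ]] -0.08691384472497624 [ 1.94727774  1.70466122 -0.60640249] [ -63.84743712 -429.21610768 1701.95687138]
top [[373.10056667   0.         318.96973517]
 [  0.         373.10056667 199.22925504]
 [  0.           0.           1.        ]] -0.030039070385799494 [ 2.16015407 -2.12513672  0.20337013] [-41.84150523 656.72255917 807.85886143]
0.1 [225.69764906 609.02207303 232.54884257] [-5.54297854e-01 -3.09212014e+00  2.80965512e-03] [-0.51111058  0.42677906 -0.28327043]
```

View pics/scene0.png

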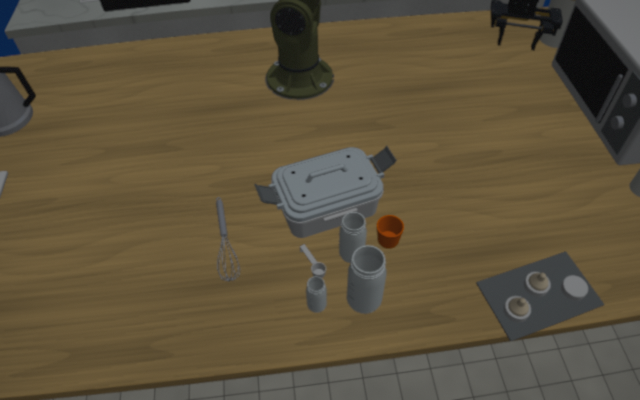

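View pics/top0.png

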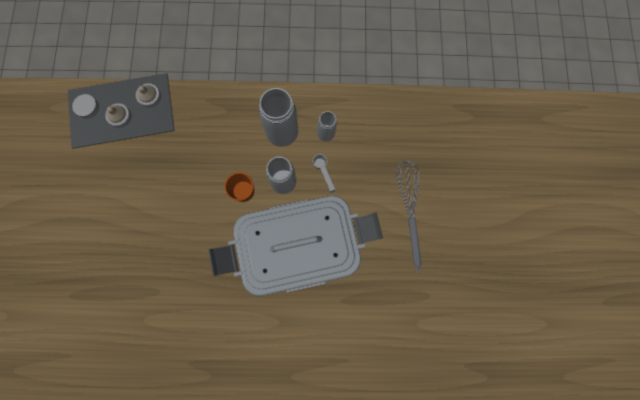

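The scene view shows the steriliser at about (328,190), with its open clips at (385,160), robot's left, and (268,192), robot's right. In the top view the clips are at (224,260) left and (368,229) right. The possible bottles in the top view are the large one at (279,118), the middle one at (281,175) and the small one at (327,126). The middle one, in the row with the cup (240,187) and scoop (323,172), is the one meant. The whisk is at (411,215). There is only one steriliser. Next is a close crop.

```bash
python3 - <<'E'
import cv2,numpy as np
a=cv2.imread("pics/top0.png")[140:310,200:430]; b=cv2.imread("pics/scene0.png")[130:250,240:420]
a=cv2.resize(a,None,fx=3.4,fy=3.4,interpolation=cv2.INTER_CUBIC)
cv2.imwrite("pics/c1.png",np.clip(a*1.5,0,255).astype('uint8'))
b=cv2.resize(b,None,fx=4.4,fy=4.4,interpolation=cv2.INTER_CUBIC)
cv2.imwrite("pics/c2.png",np.clip(b*1.5,0,255).astype('uint8'))
E
```

```text
(no output)
```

View pics/c1.png

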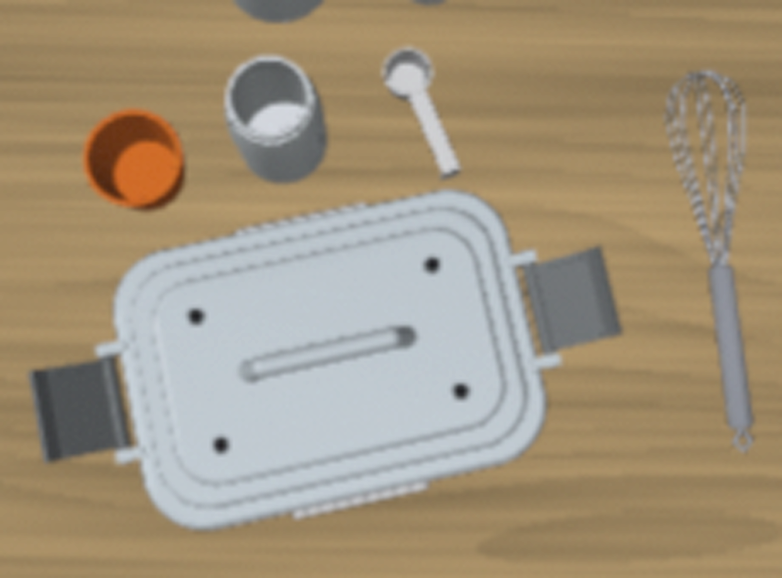

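View pics/c2.png

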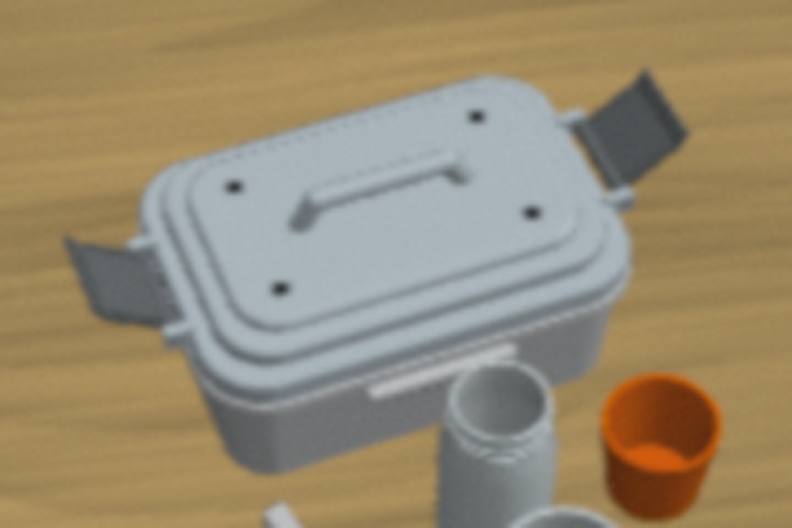

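```bash
cat > h.py <<'E'
from plant import *
import cv2,numpy as np
from scipy.optimize import least_squares
def proj(P,r):
    return cv2.projectPoints(np.array(P,float).reshape(-1,1,3),np.array(r["rvec"],float),np.array(r["tvec"],float),np.array(r["camera_matrix"]),np.array([r["k1"],0,0,0,0.]))[0][:,0]
E
python3 - <<'E'
from h import *
T=read_camera("top");S=read_camera("scene")
# order: dots (+x+y),(+x-y),(-x+y),(-x-y); tab corners L+x,L-x,R+x,R-x
t=np.array([(196,316),(432,264),(221,444),(461,391),(33,372),(47,461),(601,247),(621,333)])/3.4+[200,140]
s=np.array([(531,212),(280,288),(476,116),(234,187),(688,131),(647,70),(100,320),(67,238)])/4.4+[240,130]
def pts(p):
    x,y,w,a,b,d,h=p[:7]
    L=np.array([(a,b,120),(a,-b,120),(-a,b,120),(-a,-b,120),(28,d,h),(-28,d,h),(28,-d,h),(-28,-d,h)])
    c,q=np.cos(w),np.sin(w); return L@np.array([[c,q,0],[-q,c,0],[0,0,1]])+[x,y,0]
f=lambda p:np.r_[(proj(pts(p),T)-t).ravel(),(proj(pts(p),S)-s).ravel()]
o=least_squares(f,[600,0,0.1,50,90,180,130],x_scale=[100,100,1,50,50,100,100],loss='soft_l1')
print(o.x.round(3),np.abs(f(o.x)).max(),o.fun.round(1))
x,y,w=o.x[:3]
for d in(137,174.7,183):
    for sg in(1,-1): print(d*sg,(x-np.sin(w)*d*sg).round(1),(y+np.cos(w)*d*sg).round(1))
E
```

```text
[5.51133e+02 1.58800e+01 2.36000e-01 4.00370e+01 7.49760e+01 1.77959e+02
 1.27739e+02] 1.5859334182838154 [-0.  -0.2  0.  -0.2  0.1 -0.1  0.  -0.5 -0.4 -0.5  0.2  0.3 -0.8 -0.7
 -0.2 -0.1  0.1 -0.9  0.2 -0.9  0.1 -0.9 -0.1 -1.  -0.   0.9 -0.3  0.
 -1.4 -1.6 -0.5  0.4]
137 519.2 149.1
-137 583.1 -117.3
174.7 510.4 185.8
-174.7 591.9 -154.0
183 508.4 193.8
-183 593.8 -162.1
```

The pose fits well: the box is at (551,16) with yaw 0.236. I'll first turn the tool so the finger line runs along the hinge, and close the jaws.

Call:
jog_arm(translation=[[0, 0, 0], [0, 0, 0], [0, 0, 0], [0, 0, 0], [0, 0, 0]], turn=[0.18, 0.18, 0.18, 0.18, 0.18], jaw=[0, 0, 0, 0, 0])

```text
time_s: 0.82
ee_pos: [225.8, 609.4, 233.2]
ee_rot: [1.852, 2.538, -0.001]
wrist_force: [-0.8, 0.8, -0.4]
finger_gap: 45.2
grasp_force: 0.0
```

```bash
cat >> h.py <<'E'
from scipy.spatial.transform import Rotation as Ro
B=np.array([551.1,15.9]);W=0.236
def go(d,z,lx=0):
    "local y d, TCP height z -> tool-axis shift"
    s=state();R=Ro.from_rotvec(s["ee_rot"]);M=R.as_matrix()
    c,q=np.cos(W),np.sin(W);t=np.r_[B+[c*lx-q*d,q*lx+c*d],z]
    print("t",s["time_s"],"pos",np.round(s["ee_pos"],1),"target",t.round(1),"shift",(M.T@(t-s["ee_pos"])).round(1),"turn",round(np.arctan2(M[1,1],M[0,1])-W,3),"F",np.round(s["wrist_force"],1),"gap",s["finger_gap"],"q",np.round(s["qpos"],2))
E
python3 -c "
from h import *
go(173,175)"
```

```text
t 0.825 pos [225.8 609.4 233.2] target [510.6 184.1 175. ] shift [-491.9  141.5   58.4] turn 0.074 F [-0.8  0.8 -0.4] gap 45.16083603382702 q [-1.29  0.32  0.05  1.45 -0.01  1.37 -0.94]
```

Call:
jog_arm(translation=[[0, 0, 0], [-50, 18, 0], [-50, 18, 0], [-50, 18, 0], [-50, 18, 0]], turn=[0.074, 0, 0, 0, 0], jaw=[0, 0, 0, 0, 0])

```text
time_s: 1.45
ee_pos: [344.5, 431.0, 233.5]
ee_rot: [1.937, 2.473, 0.0]
wrist_force: [1.3, 0.3, 0.1]
finger_gap: 1.6
grasp_force: 0.0
```

```bash
python3 -c "
from h import *
go(173,175)"
```

```text
t 1.45 pos [344.5 431.  233.5] target [510.6 184.1 175. ] shift [-279.5  102.1   58.5] turn 0.006 F [1.3 0.3 0.1] gap 1.5874431754321576 q [-1.1   0.11  0.16  1.71 -0.02  1.33 -0.69]
```

Call:
jog_arm(translation=[[-50, 18, 0], [-50, 18, 0], [-50, 18, 0], [-50, 18, 0], [-50, 18, 0]], turn=[0, 0, 0, 0, 0], jaw=[0, 0, 0, 0, 0])

```text
time_s: 2.08
ee_pos: [491.6, 210.0, 233.6]
ee_rot: [-1.937, -2.473, -0.001]
wrist_force: [0.9, 0.8, -0.1]
finger_gap: 0.4
grasp_force: 0.0
```

```bash
python3 -c "
from h import *
go(173,175)"
```

```text
t 2.075 pos [491.6 210.  233.6] target [510.6 184.1 175. ] shift [-29.7  12.3  58.6] turn 0.006 F [ 0.9  0.8 -0.1] gap 0.37482781779961233 q [-0.82  0.07  0.39  1.75 -0.03  1.32 -0.18]
```

Call:
jog_arm(translation=[[-25, 12, 0], [0, 0, 30], [0, 0, 28], [0, 0, 0], [0, 0, 0]], turn=[0, 0, 0, 0, 0], jaw=[0, 0, 0, 0, 0])

```text
time_s: 2.7
ee_pos: [509.1, 190.4, 176.6]
ee_rot: [1.937, 2.473, 0.002]
wrist_force: [0.7, -0.3, 0.8]
finger_gap: 0.5
grasp_force: 0.0
```

```bash
python3 - <<'E'
from h import *
go(173,175)
a=read_camera("top")["color"][150:310,190:400];b=read_camera("scene")["color"][60:220,290:480]
f=lambda i:np.clip(cv2.resize(i,(400,320),interpolation=cv2.INTER_CUBIC)*1.5,0,255).astype('uint8')
cv2.imwrite("pics/d1.png",np.hstack([f(a),f(b)]))
E
```

```text
t 2.7 pos [509.1 190.4 176.6] target [510.6 184.1 175. ] shift [-6.4  0.   1.6] turn 0.006 F [ 0.7 -0.3  0.8] gap 0.5197101111604601 q [-0.79  0.13  0.41  1.81 -0.06  1.21 -0.11]
```

View pics/d1.png

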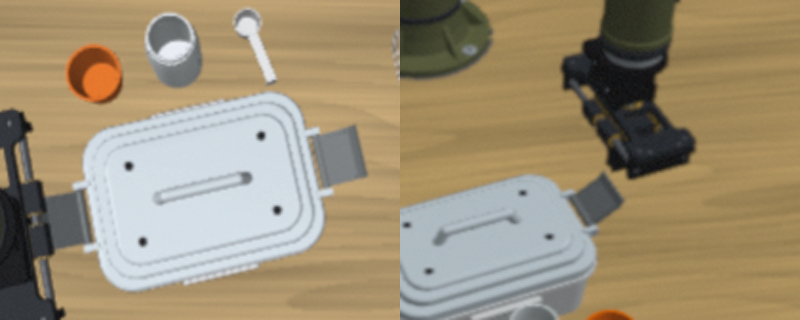

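```bash
python3 - <<'E'
from h import *
P=[[509.1,190.4,165.6],[509.1,190.4,220]]
a=read_camera("top");b=read_camera("scene")
print((proj(P,a)-[190,150])*[400/210,2],(proj(P,b)-[290,60])*[400/190,2]+[400,0])
E
```

```text
[[ 30.10762653 225.07525886]
 [ 14.29056658 225.03264593]] [[617.74466456 164.97119697]
 [622.2694511  133.05355732]]
```

The top view shows the gripper at the left clip, about (40,225). The projected fingertip agrees with the picture, so I start pressing.

Call:
jog_arm(translation=[[-6, 0, 10], [0, 0, 15], [0, 0, 12], [0, 0, 12], [0, 0, 12]], turn=[0, 0, 0, 0, 0], jaw=[0, 0, 0, 0, 0])

```text
time_s: 3.52
ee_pos: [510.0, 184.0, 113.5]
ee_rot: [1.937, 2.473, -0.001]
wrist_force: [-0.1, 0.1, 1.9]
finger_gap: 0.5
grasp_force: 0.7
```

```bash
python3 -c "
from h import *
go(173,84)"
```

```text
t 3.525 pos [510.  184.  113.5] target [510.6 184.1  84. ] shift [-0.   0.7 29.5] turn 0.006 F [-0.1  0.1  1.9] gap 0.5168876189156479 q [-0.77  0.19  0.41  1.88 -0.09  1.09 -0.08]
```

Light contact, about 2 N, with the lever near level. I'll carry on past centre and then let it snap.

Call:
jog_arm(translation=[[0, 0, 10], [0, 0, 10], [0, 0, 10], [0, 0, 5], [0, 0, 0]], turn=[0, 0, 0, 0, 0], jaw=[0, 0, 0, 0, 0])

```text
time_s: 4.15
ee_pos: [509.7, 184.1, 79.1]
ee_rot: [-1.937, -2.473, 0.001]
wrist_force: [-0.0, 0.3, 0.1]
finger_gap: 0.6
grasp_force: 0.0
```

Call:
jog_arm(translation=[[0, 0, 0], [0, 0, 0], [0, 0, -50], [0, 0, -50], [0, 0, -20]], turn=[0, 0, 0, 0, 0], jaw=[0, 0, 0, 0, 0])

```text
time_s: 4.78
ee_pos: [511.7, 184.8, 203.4]
ee_rot: [1.936, 2.472, 0.009]
wrist_force: [-0.5, 0.1, 0.7]
finger_gap: 0.6
grasp_force: 0.0
```

```bash
python3 - <<'E'
from h import *
go(-173,200)
a=read_camera("top")["color"][150:310,190:400];b=read_camera("scene")["color"][90:250,240:430]
f=lambda i:np.clip(cv2.resize(i,(400,320),interpolation=cv2.INTER_CUBIC)*1.5,0,255).astype('uint8')
cv2.imwrite("pics/d2.png",np.hstack([f(a),f(b)]))
E
```

```text
t 4.775 pos [511.7 184.8 203.4] target [ 591.6 -152.3  200. ] shift [-346.4   -3.2    2.8] turn 0.006 F [-0.5  0.1  0.7] gap 0.5702608656201092 q [-0.79  0.11  0.42  1.78 -0.05  1.26 -0.11]
```

View pics/d2.png

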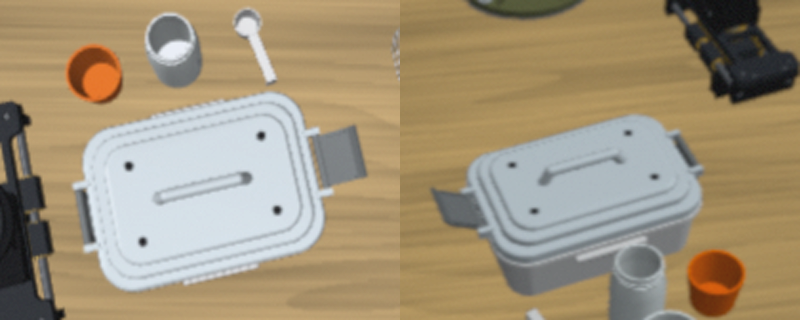

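The left clip is shut, hanging at (84,215) in the top view, and the box has not moved. Now across to the right clip, staying above the handle.

Call:
jog_arm(translation=[[-50, 0, 0], [-60, 0, 0], [-60, 0, 0], [-60, 0, 0], [-60, 0, 0]], turn=[0, 0, 0, 0, 0], jaw=[0, 0, 0, 0, 0])

```text
time_s: 5.5
ee_pos: [579.2, -98.9, 198.3]
ee_rot: [-1.936, -2.473, 0.001]
wrist_force: [0.9, 0.7, 0.5]
finger_gap: 0.4
grasp_force: 0.0
```

Call:
jog_arm(translation=[[-55, -3, 0], [0, 0, 0], [0, 0, 0]], turn=[0, 0, 0], jaw=[0, 0, 0])

```text
time_s: 5.88
ee_pos: [589.2, -150.8, 198.1]
ee_rot: [-1.936, -2.471, 0.001]
wrist_force: [0.8, 0.0, 0.4]
finger_gap: 0.2
grasp_force: 0.0
```

```bash
python3 -c "
from h import *
go(-173,160)"
```

```text
t 5.875 pos [ 589.2 -150.8  198.1] target [ 591.6 -152.3  160. ] shift [-2.   2.  38.1] turn 0.006 F [0.8 0.  0.4] gap 0.19307815232772557 q [-0.34  0.29  0.67  1.63 -0.19  1.29  0.6 ]
```

Call:
jog_arm(translation=[[-2, 2, 20], [0, 0, 25], [0, 0, 15], [0, 0, 12], [0, 0, 12]], turn=[0, 0, 0, 0, 0], jaw=[0, 0, 0, 0, 0])

```text
time_s: 6.5
ee_pos: [592.3, -151.7, 114.8]
ee_rot: [-1.935, -2.474, -0.001]
wrist_force: [-0.0, 0.5, 1.1]
finger_gap: 0.3
grasp_force: 0.7
```

```bash
python3 -c "
from h import *
go(-173,79)"
```

```text
t 6.5 pos [ 592.3 -151.7  114.8] target [ 591.6 -152.3   79. ] shift [-0.4 -0.9 35.8] turn 0.007 F [-0.   0.5  1.1] gap 0.28701552744562103 q [-0.32  0.37  0.64  1.71 -0.24  1.14  0.64]
```

Call:
jog_arm(translation=[[0, 0, 10], [0, 0, 10], [0, 0, 10], [0, 0, 6], [0, 0, 0]], turn=[0, 0, 0, 0, 0], jaw=[0, 0, 0, 0, 0])

```text
time_s: 7.12
ee_pos: [591.8, -152.8, 78.9]
ee_rot: [-1.937, -2.472, 0.001]
wrist_force: [0.2, 0.2, 1.2]
finger_gap: 0.4
grasp_force: 0.0
```

Call:
jog_arm(translation=[[0, 0, 0], [0, 0, 0], [0, 0, -50], [0, 0, -50], [0, 0, -40]], turn=[0, 0, 0, 0, 0], jaw=[0, 0, 0, 0, 0])

```text
time_s: 7.75
ee_pos: [592.7, -153.2, 222.2]
ee_rot: [1.936, 2.472, 0.002]
wrist_force: [0.5, -0.3, -1.0]
finger_gap: 0.5
grasp_force: 0.0
```

Call:
jog_arm(translation=[[-40, 0, 0], [-40, 0, 0], [-40, 0, 0], [0, 0, 0], [0, 0, 0]], turn=[0, 0, 0, 0, 0], jaw=[0, 0, 0, 0, 0])

```text
time_s: 8.38
ee_pos: [621.1, -268.8, 219.5]
ee_rot: [-1.937, -2.473, -0.001]
wrist_force: [0.4, 0.8, -0.5]
finger_gap: 0.6
grasp_force: 0.0
```

```bash
python3 - <<'E'
from h import *
go(-173,200)
a=read_camera("top")["color"][140:310,200:440];b=read_camera("scene")["color"][120:320,180:420]
f=lambda i:np.clip(cv2.resize(i,(400,320),interpolation=cv2.INTER_CUBIC)*1.5,0,255).astype('uint8')
cv2.imwrite("pics/d3.png",np.hstack([f(a),f(b)]))
E
```

```text
t 8.375 pos [ 621.1 -268.8  219.5] target [ 591.6 -152.3  200. ] shift [120.2  -0.7  19.6] turn 0.006 F [ 0.4  0.8 -0.5] gap 0.6156593845509193 q [-0.13  0.45  0.7   1.42 -0.29  1.38  0.81]
```

View pics/d3.png

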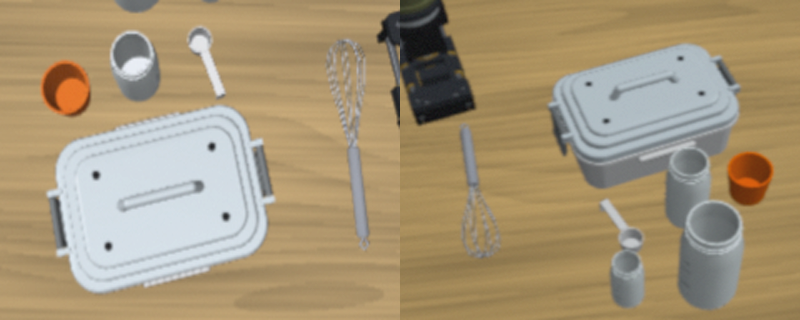

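Both clips hang shut, at (57,222) and (263,172) in the top view. The box and the other objects are where they were, and the arm is clear.

```bash
python3 -c "
from plant import *
print(sign_off())"
```

```text
the job is handed in; nothing more can be done
None
```

Both clips are snapped shut and the job is handed in at about 8.4 s; in the final pictures the box, bottle, cup, scoop and whisk look unmoved, but the sign-off returned no verdict.

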